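Send two returns down the tipping sorter

TASK

The tipping sorter is still locked for transport: slide its red lock block out by the black tab and leave it standing on the bench, well clear of the tray. Then set the black power brick down gently on the half of the tray next to the yellow tote and let go so that its own weight tips the tray and it slides into the yellow tote; when the tray has swung back level, send the white carton into the blue tote the same way. Do not drop the parts onto the tray or push the tray by hand, and leave the mug, the tape and both bottles where they stand.

Things in the scene. Friction and masses are not known exactly. Their poses are not given: they have to be found in the camera images.
- sorter: fixed stand of the tipping sorter. Origin on the bench (z=0) below the tray's centre. Its x axis is the direction of the tray's shaft (pointing away from the robot's side, where the lock is, at -x); the tray's two halves reach to +y and -y. Its grey column and base plate lie between x -20 and +82 mm, y +-48 mm.
- tray (a joint): tilt of the see-saw tray about the shaft, rad: 0 level, positive with its +y end (sorter frame) down, stops at +-0.50. A weak damped spring brings the empty tray back to level in about 2 s; 0.3 N at an end moves it. Unlocked, either part set with its middle 50 to 80 mm from the shaft tips it fully. Parts start sliding at about 0.15 rad.
- tray_top (a point): centre of the tray's slippery white floor, 120 mm above the bench when level; it tilts with the tray. The tray is 134 mm wide (sorter x) and 260 mm long (sorter y), open at both ends; rails 5 mm thick along its long sides rise 10 mm above the floor, 124 mm apart inside. Parts slide best lying lengthways along it.
- lock: loose red lock block, 0.3 kg, on the bench under the tray's front (-x) overhang, keeping it from tipping. Origin: centre of the underside of its foot, 80 (x) by 90 (y) by 10 mm; axes nearly the sorter's. Two uprights 109 mm high (4 mm below the tray) at x 1 to 35, y +-29 to +-43 mm. Starts about 65 mm to -x of the sorter's origin, comes out along -x, and clears the tray beyond 102 mm.
- lock_tab (a point): middle of the lock's black grip tab, which stands upright in front of the tray: 14 mm thick (x) by 32 mm wide (y), from 118 to 154 mm above the foot; this point is 32 mm to -x of the lock's origin and 136 mm up. Pinch it from above across its 32 mm width (y).
- brick: black power brick, 0.14 to 0.28 kg, a box 87 mm (x) by 62 mm (y) by 31 mm high; origin on its underside, the box reaches from x -49 to +38 mm (its middle is at x -5 mm), y +-31 mm. Grasp across the 62 mm. Goes to the yellow tote.
- carton: small white carton, 0.13 to 0.25 kg, a closed box 88 mm (x) by 60 mm (y) by 44 mm high; origin at the centre of its underside. Grasp across the 60 mm. Goes to the blue tote.
- tote_yellow: fixed open yellow tote, 150 by 150 by 46 mm high, walls 4 mm, with a smooth inner floor 30 mm above the bench, at one end of the sorter, its edge reaching under the tray's end. Origin at the centre of its underside, about 177 mm from the sorter's origin along the sorter's +y or -y.
- tote_blue: fixed open blue tote, same size, at the other end of the sorter. Origin at the centre of its underside.
- mug: green mug standing on the bench, 96 mm high; cup 86 mm across, its middle at y +16 mm, handle to y -59 mm; origin on its underside. To be left alone.
- tape: roll of tan adhesive tape lying flat, 96 mm across, 25 mm high; origin at the centre of its underside. To be left alone.
- ipa: tall white bottle with dark label and dark cap, 66 mm across, 204 mm high; origin at the centre of its underside. To be left alone.
- spray: white bottle with blue cap, 62 mm across, 156 mm high; origin at the centre of its underside. To be left alone.
There are look-alikes about, which are no part of the job. Leave any pink or purple look-alike of the carton alone.

How it is judged:
On the way, in this order (a step that is already met when the one before it is completed fails the run):
1. the red lock block stands on the bench, clear of the tray (more than 110 mm from the sorter's origin) (horizontal distance between lock and sorter above 0.11 m and height (world z) of lock below 0.006 m and angle between lock's own z axis and vertical below 0.1 rad), for 0.1 s.
2. the power brick, still held, is low over the tray's half beside the yellow tote (underside within 15 mm of the level floor) (contact force between the fingers and brick above 0.5 N and z of brick in the frame of sorter between 0.076 and 0.135 m and x of brick in the frame of sorter between -0.055 and 0.055 m and ((y of tote_yellow in the frame of sorter above 0 m and y of brick in the frame of sorter between 0.02 and 0.13 m) or (y of tote_yellow in the frame of sorter below 0 m and y of brick in the frame of sorter between -0.13 and -0.02 m))), for 0.05 s.
3. the brick alone, hand off, has tipped the tray more than 0.15 rad towards the yellow tote (contact force between brick and sorter above 0.1 N and contact force between the fingers and brick below 0.05 N and contact force between the fingers and sorter below 0.5 N and ((y of tote_yellow in the frame of sorter above 0 m and value of joint tray above 0.15 rad) or (y of tote_yellow in the frame of sorter below 0 m and value of joint tray below -0.15 rad))), for 0.03 s.
4. the brick lies in the yellow tote and the tray has swung back level (x of brick in the frame of tote_yellow between -0.074 and 0.074 m and y of brick in the frame of tote_yellow between -0.074 and 0.074 m and z of brick in the frame of tote_yellow below 0.08 m and contact force between brick and tote_yellow above 0.1 N and value of joint tray between -0.12 and 0.12 rad), for 0.1 s.
5. the carton, still held, is low over the tray's half beside the blue tote (underside within 15 mm of the level floor) (contact force between the fingers and carton above 0.5 N and z of carton in the frame of sorter between 0.076 and 0.135 m and x of carton in the frame of sorter between -0.055 and 0.055 m and ((y of tote_blue in the frame of sorter above 0 m and y of carton in the frame of sorter between 0.02 and 0.13 m) or (y of tote_blue in the frame of sorter below 0 m and y of carton in the frame of sorter between -0.13 and -0.02 m))), for 0.05 s.
6. the carton alone, hand off, has tipped the tray more than 0.15 rad towards the blue tote (contact force between carton and sorter above 0.1 N and contact force between the fingers and carton below 0.05 N and contact force between the fingers and sorter below 0.5 N and ((y of tote_blue in the frame of sorter above 0 m and value of joint tray above 0.15 rad) or (y of tote_blue in the frame of sorter below 0 m and value of joint tray below -0.15 rad))), for 0.03 s.
At the end, for the whole second after the job is handed in: The power brick rests in the yellow tote and the carton in the blue tote (origins inside the walls, undersides below 80 mm), the empty tray is back level within 0.12 rad, and the lock block stands upright on the bench more than 110 mm from the sorter's origin; everything is at rest (all of step 1 and all of step 4 and x of carton in the frame of tote_blue between -0.074 and 0.074 m and y of carton in the frame of tote_blue between -0.074 and 0.074 m and z of carton in the frame of tote_blue below 0.08 m and contact force between carton and tote_blue above 0.1 N and linear speed of each of brick, carton, lock below 0.02 m/s); the robot touches nothing.
It fails at once if the green mug is shifted more than 30 mm or tipped (distance of mug from where it was at the start of the episode above 0.03 m or angle between mug's own z axis and vertical above 0.3 rad).
It fails at once if the roll of tape is shifted more than 30 mm or tipped (distance of tape from where it was at the start of the episode above 0.03 m or angle between tape's own z axis and vertical above 0.3 rad).
It fails at once if the tall bottle is shifted more than 30 mm or tipped (distance of ipa from where it was at the start of the episode above 0.03 m or angle between ipa's own z axis and vertical above 0.3 rad).
It fails at once if the shorter bottle is shifted more than 30 mm or tipped (distance of spray from where it was at the start of the episode above 0.03 m or angle between spray's own z axis and vertical above 0.3 rad).
It fails at once if the hand pushes on the tray or stand with more than 6 N (contact force between the fingers and sorter above 6 N).
It also fails if it takes over 72 s, if anything falls off the work surface, if the arm or the gripper's body presses on something with over 40 N, if the wrist force passes 120 N, or if a joint passes its speed limit or range.

ROBOT

A 7-joint arm with a two-finger parallel gripper is mounted at the origin on a cart in front of the work surface, level with it; the furniture and walls round the work are solid. World frame = base frame: x ahead of the robot, y to its left, z up, the work surface at z = 0. Lengths are in m, angles in rad, forces in N, time in s.
With the tool pointing down it reaches from about 0.4 to 0.85 m from the base axis. Payload 10.4 kg.
Tool frame: the origin (TCP) lies midway between the tips of the shut fingers; the grasp point (between the pads) lies 19 mm behind it; z points along the fingers, y is the line along which they close (so a half turn about z gives the same grasp; the last joint's range is limited). The gripper opens to 87 mm and grips with 3 to 60 N. Pads are 19 mm wide; open, the fingers measure 117 mm over their backs; the gripper's body (75 mm by 190 mm) begins 51 mm behind the grasp point.
Start: joints at [1.316, 0.332, -0.065, 1.46, 0.022, 1.35, -0.088], TCP at [0.144, -0.608, 0.223] pointing down, gripper open.
Joint ranges: [-2.6, 2.6], [-0.5, 2.12], [-1.47, 1.34], [0.16, 2.42], [-1.27, 4.41], [0.06, 2.06], [-2.6, 2.6]. Speed limits (rad/s): [2.22, 2.22, 2.79, 2.79, 3.14, 3.14, 3.14].

INTERFACE

Orientations are given as a unit quaternion [x, y, z, w].
In Python, from bench import r gives the robot as it stands.
- The arm moves only by the tool arm_command, never from a script. Its argument "moves" is one flat list of numbers, 4 for each row, row after row: the shift along the tool's x, y, z in cm, then the turn about the tool's z in degrees. A call has 1 to 12 rows; each row shifts and turns the commanded pose from where the row before left it, along the tool's axes as they then stand; what a row does not reach is not made up. A row lasts 1/12 s, in which the tool goes at most 41.7 mm and 7.16 degrees, less where a joint would pass 70% of its speed; a pose out of reach is approached as far as the arm can. A call with a gripper value outside its range is refused whole. "fingers" is the opening in per cent of the stroke, from 0 (shut) to 100 (fully open), set as the call begins (left out, the last holds). The fingers move at their own pace and stop on an object; "squeeze" is the grip in N (left out, the last holds). Time passes only in rows, so rows that do not move let the fingers close. It gives the time, the measured TCP pose, the force, the opening and the grip force at its end, in the units of the state.
- r.read_state(): the state, without advancing time (a new reading comes with each control period).
- r.camera(name): name is "side" or "top" or "wrist"; returns the picture (400x640x3 uint8, red, green, blue); there is no depth.
- r.camera_info(name): a dict with "fx", "fy", "cx", "cy" (pixels), "origin" and "attitude" of the camera in the world. Camera axes: x right, y up, looking along -z (the intrinsics and any distortion apply to the point x, -y, -z); pixel columns grow to the right and rows downward; lengths in m; the calibration is good to about 2 mm. The wrist camera is an equidistant fisheye: a pixel r from the principal point sees the ray r / f radians off the axis. A picture is of the moment at which its call begins: read the wrist's pose just before it. camera_info takes no time and is no camera call; for the wrist camera it gives the pose at the moment of the call.
- r.close_job(): hands the job in; it is judged then, once.
The state is a dict: "time": time; "joint_positions": joint angles; "joint_vel": joint speeds; "joint_torque": joint torques, N m; "ee_pos": TCP position; "eef_rot": TCP orientation; "ft_force": force on the tool from outside, world axes, zero at the start; "torque": the same for the moment, N m; "width": finger opening in m; "grip_force": force on a finger pad.
Only numpy, scipy, OpenCV 4.12 (cv2) and the standard library are available. Lean on these libraries where they do the work, as an engineer would, in place of code of your own. Each camera call takes 0.05 s, during which the arm holds its last target. There are 200 camera calls.

## Working session

There is one attempt and no reset: what is moved stays moved. The work goes in short steps, Python scripts to look and compute and a tool call to move; the robot and the scene stay as the last step left them, time stands still between calls to the robot, and variables do not carry over. Pictures are saved under pics/ and viewed, at most 10 in all, crops included, and the job is handed in when it is done.

Besides the shell and the picture viewer there is one more tool, called after ">>>" as name(argument=value, ...) on one line, values as JSON. arm_command: Moves the arm, as the interface text tells. Its arguments: {"type":"object","properties":{"moves":{"type":"array"},"fingers":{"type":"number"},"squeeze":{"type":"number"}},"required":["moves"]}

```bash
mkdir -p pics; ls; cat > h.py <<'E'
import numpy as np, cv2
from scipy.spatial.transform import Rotation as R
from bench import r
def att(i):
    a=np.array(i["attitude"],float)
    return a if a.shape==(3,3) else R.from_quat(a).as_matrix()
def ray(i,u,v):
    x=(u-i["cx"])/i["fx"]; y=(v-i["cy"])/i["fy"]
    if i.get("fish"):
        t=np.hypot(x,y); s=np.sin(t)/max(t,1e-9); d=np.array([x*s,-y*s,-np.cos(t)])
    else: d=np.array([x,-y,-1.])
    return np.array(i["origin"],float),att(i)@d
def onz(i,u,v,z):
    o,d=ray(i,u,v); return o+d*(z-o[2])/d[2]
def proj(i,p):
    c=att(i).T@(np.array(p)-np.array(i["origin"])); x,y,z=c[0],-c[1],-c[2]
    if i.get("fish"):
        t=np.arctan2(np.hypot(x,y),z); k=t/max(np.hypot(x,y),1e-9)
        return np.array([i["cx"]+i["fx"]*k*x,i["cy"]+i["fy"]*k*y])
    return np.array([i["cx"]+i["fx"]*x/z,i["cy"]+i["fy"]*y/z])
def snap(n,f=None):
    i=dict(r.camera_info(n)); i["fish"]=(n=="wrist"); im=r.camera(n)
    if f: cv2.imwrite("pics/"+f,im[:,:,::-1]); np.save("pics/"+f[:-4],im)
    return im,i
def blobs(m,amin=60):
    n,l,s,c=cv2.connectedComponentsWithStats(m.astype(np.uint8))
    return sorted([(int(s[k,4]),c[k].round(1).tolist(),s[k,:4].tolist()) for k in range(1,n) if s[k,4]>=amin],reverse=True)
E
python3 - <<'E'
from h import *
for n in("top","side"):
    im,i=snap(n,n+"1.png"); print(n,{k:(np.round(v,4).tolist() if not isinstance(v,(str,bool)) else v) for k,v in i.items()})
a=r.read_state(); print({k:np.round(v,3).tolist() for k,v in a.items()})
E
```

```text
pics
top {'fx': 405.9009, 'fy': 405.9009, 'cx': 319.9171, 'cy': 191.4142, 'origin': [0.2483, -0.0948, 1.3367], 'attitude': [-0.0715, 0.0611, 0.714, -0.6938], 'fish': False}
side {'fx': 374.9792, 'fy': 374.9792, 'cx': 319.4397, 'cy': 208.5898, 'origin': [0.4906, -1.1981, 0.7927], 'attitude': [0.4834, 0.0041, -0.0179, 0.8752], 'fish': False}
{'time': 0.1, 'joint_positions': [1.316, 0.333, -0.065, 1.461, 0.022, 1.35, -0.089], 'joint_vel': [0.0, -0.002, -0.002, -0.002, -0.0, 0.001, 0.0], 'joint_torque': [0.002, -62.454, 0.025, -39.072, -0.062, 0.037, 0.0], 'ee_pos': [0.143, -0.608, 0.222], 'eef_rot': [0.993, 0.116, -0.0, -0.001], 'ft_force': [-0.892, 0.003, -0.666], 'torque': [-0.003, -0.022, -0.013], 'grip_force': 0.0, 'width': 0.087}
```

View pics/top1.png

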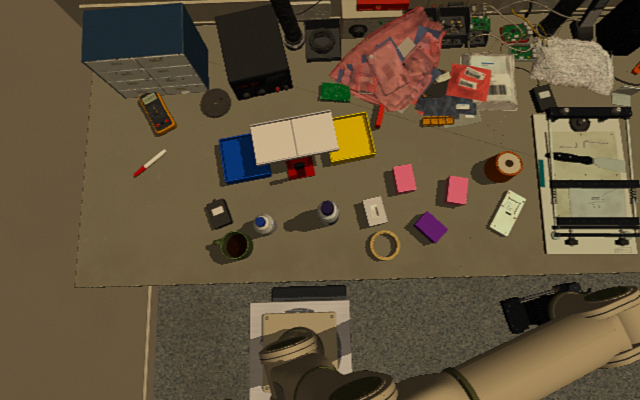

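View pics/side1.png

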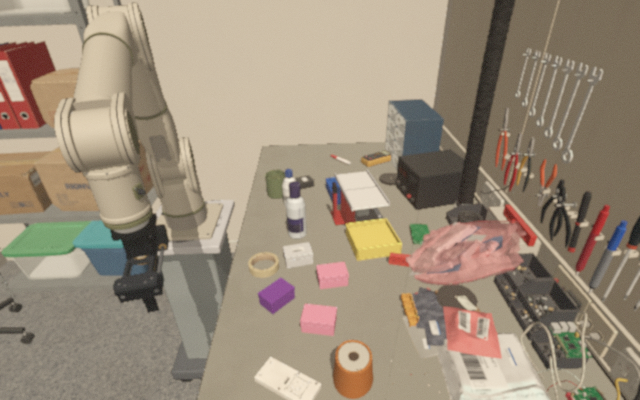

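Top view: tray centre is about (295,137), blue tote (245,158), yellow tote (350,137) and lock with its tab (300,168). The brick is at (219,213), mug (235,245), spray (263,223), ipa (328,211), white carton (374,211) and tape (384,245). The side view agrees. I'll zoom in and measure.

```bash
python3 - <<'E'
from h import *
im=np.load("pics/top1.npy"); i=dict(r.camera_info("top"))
cv2.imwrite("pics/crop1.png",cv2.resize(im[110:260,200:400,::-1],None,fx=4,fy=4,interpolation=cv2.INTER_CUBIC))
hsv=cv2.cvtColor(im,cv2.COLOR_RGB2HSV).astype(int); H,S,V=hsv[...,0],hsv[...,1],hsv[...,2]
def meas(nm,m,z,box):
    x0,y0,x1,y1=box; k=np.zeros(m.shape,bool); k[y0:y1,x0:x1]=m[y0:y1,x0:x1]
    n,l,s,c=cv2.connectedComponentsWithStats(k.astype(np.uint8)); b=1+np.argmax(s[1:,4])
    v,u=np.nonzero(l==b); P=np.array([onz(i,a,bb,z)[:2] for a,bb in zip(u,v)]).astype(np.float32)
    (c0,sz,an)=cv2.minAreaRect(P*1000); print(nm,s[b].tolist(),np.round(c0,1),np.round(sz,1),round(an,1))
white=(V>150)&(S<80)
meas("tray",white,.128,(240,100,350,175))
meas("yellow",(H>22)&(H<34)&(S>130)&(V>100),.046,(320,100,385,175))
meas("blue",(H>100)&(H<125)&(S>120),.046,(210,120,280,195))
meas("carton",(V>130)&(S<70),.044,(355,190,395,235))
meas("brick",(V<60),.031,(200,190,235,232))
meas("lockred",((H<8)|(H>172))&(S>150),.1,(280,150,325,190))
meas("ipa",(V>150)&(S<60),.18,(312,195,345,232))
meas("spraycap",(H>100)&(H<125)&(S>100),.15,(250,205,280,240))
meas("tape",(H>10)&(H<28)&(S>60)&(V>90),.025,(362,225,408,265))
E
```

```text
tray [251, 112, 87, 53, 2966] [650.5  -3.8] [123.2 258.3] 9.4
yellow [329, 111, 47, 51, 1441] [ 679.1 -179.9] [151.  151.6] 9.3
blue [219, 133, 52, 51, 1682] [616.6 167.9] [158.1 152.6] 9.4
carton [370, 204, 7, 6, 23] [ 441.8 -247.4] [13.4 22.8] 51.0
brick [204, 199, 29, 31, 508] [434.8 256.2] [97.  74.4] 21.6
lockred [285, 156, 30, 24, 472] [561.4 -19.1] [64.1 84. ] 9.9
ipa [335, 209, 1, 3, 3] [ 412.7 -122.6] [0.  5.8] 88.1
spraycap [255, 217, 10, 9, 68] [390.9  99.7] [26.8 23.6] 88.3
tape [362, 225, 46, 40, 1461] [ 319.2 -281.1] [146.4 124.1] 88.3
```

View pics/crop1.png

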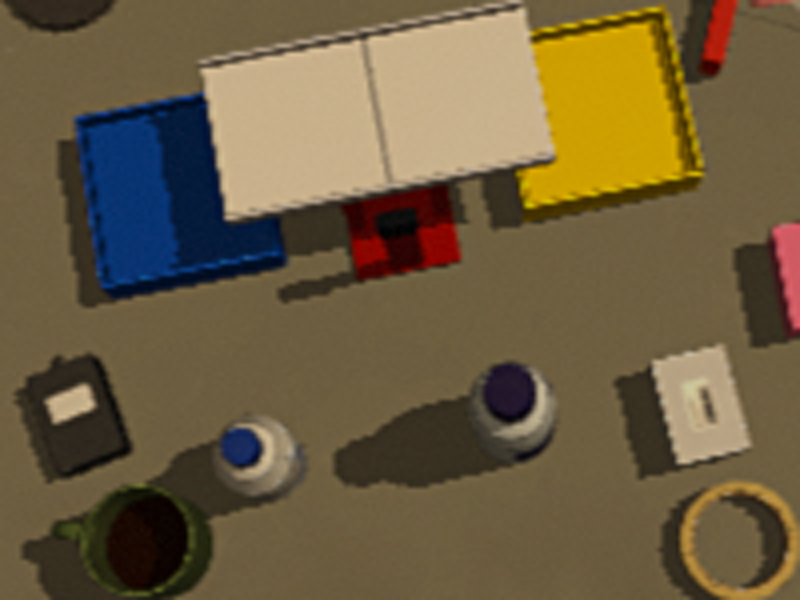

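The crop shows the tab at (398,220). Brick corners are roughly (28,375), (93,355), (130,450), (65,475). Carton top corners are (652,362), (724,346), (750,448), (680,466). The spray cap is at (240,448), the ipa cap at (508,390) and the mug rim at (150,540).

```bash
python3 - <<'E'
from h import *
i=dict(r.camera_info("top"))
C=lambda u,v,z:onz(i,200+(u-1.5)/4,110+(v-1.5)/4,z)[:2]
O=np.array([.649,-.005]); a=np.radians(9.4); ex=np.array([np.cos(a),np.sin(a)]); ey=np.array([-ex[1],ex[0]])
def p(n,q): print(n,np.round(q,3),"sorter",np.round([(q-O)@ex,(q-O)@ey],3))
p("tab",C(398,220,.15)); p("spray",C(240,448,.155)); p("ipa",C(508,390,.203)); p("mug",C(147,542,.094)); p("tape",C(740,540,.02))
for n,q,z in(("brick",[(28,375),(93,355),(130,450),(65,475)],.028),("carton",[(652,362),(724,346),(750,448),(680,466)],.044)):
    P=np.array([C(u,v,z) for u,v in q]); p(n,P.mean(0)); d=np.diff(np.vstack([P,P[:1]]),axis=0); print(np.round(np.hypot(*d.T),3),np.degrees(np.arctan2(d[:,1],d[:,0])).round(1))
for n in [(365,40),(390,185),(208,65),(522,5),(552,157),(225,217)]: p(n,C(*n,.125))
E
```

```text
tab [ 0.558 -0.02 ] sorter [-0.092  0.   ]
spray [0.388 0.099] sorter [-0.24   0.145]
ipa [ 0.418 -0.099] sorter [-0.243 -0.055]
mug [0.326 0.18 ] sorter [-0.289  0.235]
tape [ 0.319 -0.282] sorter [-0.371 -0.219]
brick [0.436 0.251] sorter [-0.169  0.287]
[0.055 0.085 0.056 0.089] [ -74.2 -158.3  109.7   21.2]
carton [ 0.425 -0.254] sorter [-0.261 -0.209]
[0.06  0.085 0.058 0.086] [ -79.  -169.   102.7   12.2]
(365, 40) [0.712 0.005] sorter [ 0.063 -0.   ]
(390, 185) [ 0.593 -0.013] sorter [-0.057  0.002]
(208, 65) [0.695 0.129] sorter [0.067 0.125]
(522, 5) [ 0.737 -0.119] sorter [ 0.068 -0.127]
(552, 157) [ 0.611 -0.139] sorter [-0.059 -0.126]
(225, 217) [0.571 0.115] sorter [-0.057  0.131]
```

```bash
cat >> h.py <<'E'
def sw(x,y):  # sorter -> world
    a=np.radians(9.4); return np.array([.649+x*np.cos(a)-y*np.sin(a),-.005+x*np.sin(a)+y*np.cos(a)])
def need(x,y,z,yaw=None):
    s=r.read_state(); M=R.from_quat(s["eef_rot"]).as_matrix(); p=np.array(s["ee_pos"])
    d=M.T@(np.array([x,y,z])-p)*100; cur=np.degrees(np.arctan2(M[1,0],M[0,0]))
    print("t",round(s["time"],2),"tcp",p.round(4),"yaw",round(cur,1),"tilt",np.round(M[2,2],4),"w",round(s["width"],3),"F",np.round(s["ft_force"],1))
    print("shift cm",d.round(2),"turn",None if yaw is None else round(-((yaw-cur+180)%360-180),1))
E
python3 -c "
from h import *
need(.556,-.02,.26,9.4)"
```

```text
t 0.1 tcp [ 0.1435 -0.6079  0.2218] yaw 13.3 tilt -1.0 w 0.087 F [-0.9  0.  -0.7]
shift cm [ 53.65 -47.75  -3.76] turn 3.9
```

>>> arm_command(moves=[0,0,-3,0,2.7,-2.4,-0.3,0,2.7,-2.4,-0.3,0,2.7,-2.4,0,0,2.7,-2.4,0,0,2.7,-2.4,0,0,2.7,-2.4,0,0,2.7,-2.4,0,0,2.7,-2.4,0,0,2.7,-2.4,0,0,2.7,-2.4,0,0,2.7,-2.4,0,0], fingers=100)

```text
time: 1.1
ee_pos: [0.3725, -0.2814, 0.2584]
eef_rot: [0.993, 0.116, -0.0, 0.0]
ft_force: [0.6, -0.4, 0.2]
width: 0.0869
grip_force: 0.0
```

```bash
python3 -c "
from h import *
need(.556,-.02,.26,9.4)"
```

```text
t 1.1 tcp [ 0.3725 -0.2814  0.2584] yaw 13.3 tilt -1.0 w 0.087 F [ 0.6 -0.4  0.2]
shift cm [ 23.86 -21.23  -0.17] turn 3.9
```

>>> arm_command(moves=[2.7,-2.4,0,0,2.7,-2.4,0,0,2.7,-2.4,0,0,2.7,-2.4,0,0,2.7,-2.4,0,0,2.7,-2.4,0,0,2.7,-2.4,0,0,1.5,-1.2,0,0,0,0,0,3.9,0,0,0,0,0,0,0,0])

```text
time: 2.02
ee_pos: [0.5289, -0.0614, 0.2582]
eef_rot: [0.997, 0.082, -0.0, 0.0]
ft_force: [-0.4, -0.5, -0.4]
width: 0.0868
grip_force: 0.0
```

```bash
python3 -c "
from h import *
need(.556,-.02,.26,9.4)
im,i=snap('wrist','w1.png'); print(i)
print(proj(i,[*sw(-.097,0),.154]),proj(i,[*sw(-.067,0),.13]))"
```

```text
t 2.02 tcp [ 0.5289 -0.0614  0.2582] yaw 9.5 tilt -1.0 w 0.087 F [-0.4 -0.5 -0.4]
shift cm [ 3.35 -3.64 -0.19] turn 0.1
{'fx': 309.70691628693146, 'fy': 309.70691628693146, 'cx': 320.5244836839402, 'cy': 199.9200314431895, 'origin': array([ 0.59487258, -0.05103229,  0.42114123]), 'attitude': array([-0.09332615,  0.07957513, -0.64165884,  0.75712083]), 'fish': True}
[278.87377523 165.51951169] [281.72612929 130.56696547]
```

View pics/w1.png

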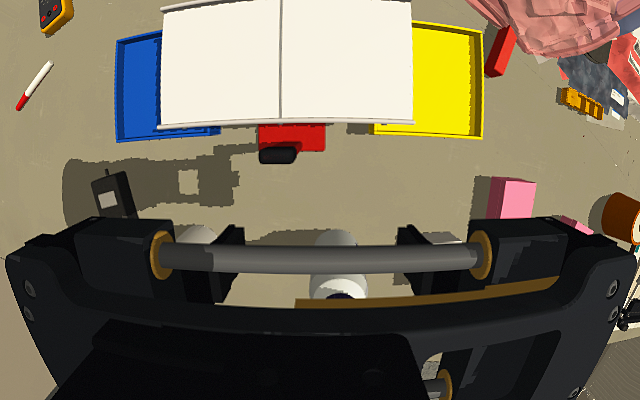

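Tab at (279,155), tray's front rail at v≈127. The sorter prediction agrees to about 3 mm.

```bash
python3 -c "
from h import *
im=np.load('pics/w1.npy'); i={'fx':309.707,'fy':309.707,'cx':320.524,'cy':199.92,'origin':[0.59487258,-0.05103229,0.42114123],'attitude':[-0.09332615,0.07957513,-0.64165884,0.75712083],'fish':True}
m=im.max(2)<60; k=np.zeros_like(m); k[140:172,245:310]=m[140:172,245:310]; b=blobs(k); print(b[:2])
_,c,x=b[0]; g=lambda u,v,z:onz(i,u,v,z)[:2]
mid=g(x[0]+x[2]/2,x[1]+x[3]/2,.15); print(mid)
p=mid
need(p[0],p[1],.26,9.4)
for q in [(165,128),(413,122),(281,126)]: print(q,g(*q,.128))
"
```

```text
[(621, [277.4, 154.6], [259, 146, 38, 18])]
[ 0.56186347 -0.0182798 ]
t 2.07 tcp [ 0.5288 -0.0618  0.2583] yaw 9.4 tilt -1.0 w 0.087 F [-0.   0.4  0.3]
shift cm [ 3.97 -3.76 -0.18] turn 0.0
(165, 128) [0.57099498 0.10653275]
(413, 122) [ 0.61330597 -0.13814743]
(281, 126) [ 0.5870131  -0.01435459]
```

>>> arm_command(moves=[2.0,-1.9,0,0,1.9,-1.85,0,0,0,0,2.5,0,0,0,3,0,0,0,3,0,0,0,2.5,0,0,0,1.5,0,0,0,1.1,0,0,0,0,0,0,0,0,0])

```text
time: 2.9
ee_pos: [0.5616, -0.0183, 0.1229]
eef_rot: [0.997, 0.082, 0.0, 0.0]
ft_force: [0.4, 0.4, 0.9]
width: 0.0869
grip_force: 0.0
```

```bash
python3 -c "
from h import *
need(.561,-.0185,.12,9.4)"
```

```text
t 2.9 tcp [ 0.5616 -0.0183  0.1229] yaw 9.4 tilt -1.0 w 0.087 F [0.4 0.4 0.9]
shift cm [-0.06  0.01  0.29] turn -0.0
```

Close on the tab.

>>> arm_command(moves=[0,0,0.2,0,0,0,0,0,0,0,0,0,0,0,0,0,0,0,0,0,0,0,0,0,0,0,0,0,0,0,0,0], fingers=0, squeeze=25)

```text
time: 3.57
ee_pos: [0.5616, -0.0177, 0.1206]
eef_rot: [0.997, 0.082, 0.0, 0.0]
ft_force: [0.5, 0.2, -0.5]
width: 0.0411
grip_force: 0.0
```

>>> arm_command(moves=[0,0,0,0,0,0,0,0,0,0,0,0,0,0,0,0])

```text
time: 3.9
ee_pos: [0.5614, -0.0177, 0.1205]
eef_rot: [0.997, 0.082, -0.0, -0.0]
ft_force: [-1.2, 0.1, 0.8]
width: 0.0318
grip_force: 24.9
```

>>> arm_command(moves=[-0.3,0,0,0,-0.6,0,0,0,-0.8,0,0,0,-0.8,0,0,0,-0.8,0,0,0,-0.8,0,0,0,-0.8,0,0,0,-0.8,0,0,0,-0.8,0,0,0,-0.5,0,0,0,-0.3,0,0,0,0,0,0,0])

```text
time: 4.9
ee_pos: [0.489, -0.0299, 0.1206]
eef_rot: [0.997, 0.082, -0.0, 0.0]
ft_force: [-0.7, -0.2, -3.7]
width: 0.0316
grip_force: 25.0
```

>>> arm_command(moves=[0,0,0.1,0,0,0,0.1,0,0,0,0,0,0,0,0,0])

```text
time: 5.23
ee_pos: [0.4902, -0.029, 0.1199]
eef_rot: [0.997, 0.082, 0.0, 0.0]
ft_force: [-6.9, 1.6, 13.8]
width: 0.0318
grip_force: 25.0
```

>>> arm_command(moves=[0,0,-0.1,0,0,0,0,0,0,0,0,0,0,0,0,0,0,0,0,0], fingers=100)

```text
time: 5.65
ee_pos: [0.4896, -0.0296, 0.1194]
eef_rot: [0.997, 0.082, 0.0, -0.0]
ft_force: [-0.1, 0.1, 0.1]
width: 0.0575
grip_force: 0.0
```

>>> arm_command(moves=[0,0,0,0,0,0,0,0,0,0,-2,0,0,0,-4,0,0,0,-4,0,0,0,-4,0,0,0,0,0])

```text
time: 6.23
ee_pos: [0.4925, -0.0293, 0.2671]
eef_rot: [0.997, 0.082, 0.005, 0.001]
ft_force: [-0.3, -0.4, 0.4]
width: 0.0867
grip_force: 0.0
```

```bash
python3 -c "
from h import *
need(.445,.255,.24,21)
im,i=snap('wrist','w2.png')
m=(im.max(2)<60); print('tab pred -.162:',proj(i,[*sw(-.162,0),.154]))
hsv=cv2.cvtColor(im,cv2.COLOR_RGB2HSV).astype(int); red=((hsv[...,0]<6)|(hsv[...,0]>174))&(hsv[...,1]>170)
for b in blobs(red)[:4]: print(b, onz(i,*b[1],.01)[:2])
"
```

```text
t 6.23 tcp [ 0.4925 -0.0293  0.2671] yaw 9.4 tilt -0.9999 w 0.087 F [-0.3 -0.4  0.4]
shift cm [ -0.07 -28.83   2.61] turn -11.6
tab pred -.162: [321.41809102 202.42056527]
(3565, [319.4, 155.0], [287, 125, 66, 64]) [ 0.51911658 -0.02454864]
(857, [514.1, 40.1], [501, 16, 28, 48]) [ 0.76032913 -0.2934234 ]
(238, [624.2, 34.5], [615, 20, 25, 28]) [ 0.90980828 -0.60319639]
(118, [631.6, 72.7], [620, 63, 20, 25]) [ 0.83269215 -0.63360199]
```

>>> arm_command(moves=[0,-2,0,0,-1,-3.5,0,0,-1,-3.5,0,0,-1,-3.5,0,0,-1,-3.5,0,0,-1,-3.5,0,0,-1,-3.5,0,0,-1,-3,0,0,-1,-2,0,0,0,0,0,-6,0,0,0,-5.6,0,0,0,0])

```text
time: 7.28
ee_pos: [0.3644, 0.2336, 0.2587]
eef_rot: [0.983, 0.185, -0.001, 0.0]
ft_force: [-0.4, 0.2, 0.3]
width: 0.0868
grip_force: 0.0
```

```bash
python3 -c "
from h import *
need(.436,.251,.26,21)
im,i=snap('wrist','w3.png'); print(proj(i,[.436,.251,.031]),proj(i,[.326,.180,.096]))
"
```

```text
t 7.28 tcp [0.3644 0.2336 0.2587] yaw 21.3 tilt -1.0 w 0.087 F [-0.4  0.2  0.3]
shift cm [ 7.3   0.98 -0.14] turn 0.3
[327.92422796 118.74070672] [352.07418122 234.56026401]
```

View pics/w3.png

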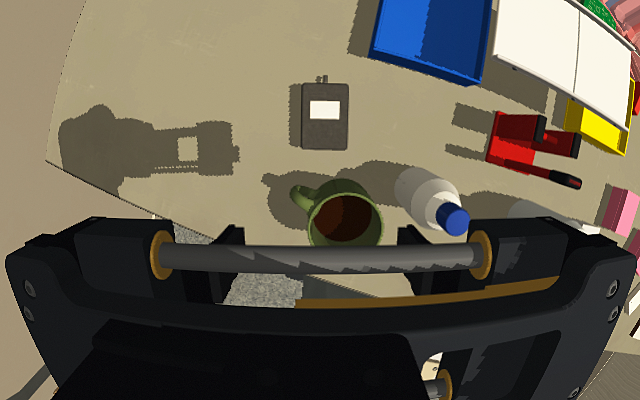

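The brick is upright in the image with corners at (302,83) and (348,149) and the cord stub at the far end. The mug is at (345,220) and the spray at (440,205), both behind it, so the approach is clear.

```bash
python3 -c "
from h import *
s=r.read_state(); i=dict(r.camera_info('wrist')); i['fish']=True
P=np.array([onz(i,u,v,.031)[:2] for u,v in[(302,83),(348,83),(348,149),(302,149)]]); print(P,P.mean(0))
d=P[1]-P[2]; print(np.degrees(np.arctan2(d[1],d[0])),np.hypot(*d),np.hypot(*(P[1]-P[0])))
need(*P.mean(0),.012,21)"
```

```text
[[0.46735964 0.29677264]
 [0.48796523 0.24332225]
 [0.40978103 0.21298499]
 [0.38898902 0.26722848]] [0.43852373 0.25507709]
21.207394621943138 0.08386369032547761 0.05728467774733829
t 7.33 tcp [0.3646 0.2334 0.2588] yaw 20.9 tilt -1.0 w 0.087 F [ 0.2 -0.1 -0.4]
shift cm [ 7.7   0.61 24.68] turn -0.1
```

>>> arm_command(moves=[2.0,0.3,0,0,3.5,0.3,0,0,2.2,0,2,0,0,0,4,0,0,0,4,0,0,0,4,0,0,0,4,0,0,0,3,0,0,0,2,0,0,0,1,0,0,0,0,0])

```text
time: 8.25
ee_pos: [0.4377, 0.2546, 0.0174]
eef_rot: [0.984, 0.181, -0.002, 0.0]
ft_force: [0.0, -0.1, 0.3]
width: 0.087
grip_force: 0.0
```

```bash
python3 -c "
from h import *
need(.4385,.255,.012,21.2)"
```

```text
t 8.25 tcp [0.4377 0.2546 0.0174] yaw 20.8 tilt -1.0 w 0.087 F [ 0.  -0.1  0.3]
shift cm [ 0.09 -0.01  0.54] turn -0.4
```

>>> arm_command(moves=[0,0,0.5,0,0,0,0,0,0,0,0,0,0,0,0,0,0,0,0,0,0,0,0,0,0,0,0,0,0,0,0,0], fingers=0, squeeze=25)

```text
time: 8.92
ee_pos: [0.4396, 0.2561, 0.0155]
eef_rot: [0.983, 0.182, 0.001, -0.0]
ft_force: [-1.1, 0.1, 8.0]
width: 0.0613
grip_force: 25.0
```

```bash
python3 -c "
from h import *
need(.4385,.255,.012,21.2); print(r.read_state()['grip_force'])"
```

```text
t 8.92 tcp [0.4396 0.2561 0.0155] yaw 21.0 tilt -1.0 w 0.061 F [-1.1  0.1  8. ]
shift cm [-0.14  0.07  0.35] turn -0.2
24.99992609024048
```

>>> arm_command(moves=[0,0,-1,0,0,0,-2,0,0,0,-3,0,0,0,-3,0,0,0,-3,0,0,0,-3,0,0,0,-3,0,0,0,-2,0,0,0,0,-6,0,0,0,-6,0,0,0,-6,0,0,0,-6])

```text
time: 9.92
ee_pos: [0.4387, 0.2554, 0.215]
eef_rot: [0.923, 0.385, -0.0, 0.0]
ft_force: [-0.2, 0.0, -2.5]
width: 0.0616
grip_force: 25.0
```

>>> arm_command(moves=[0,0,0,-6,0,0,0,-6,0,0,0,-6,0,0,0,-6,0,0,0,-6,0,0,0,-6,0,0,0,-6,0,0,0,-6,0,0,0,-6,0,0,0,0])

```text
time: 10.75
ee_pos: [0.4387, 0.2553, 0.2148]
eef_rot: [0.648, 0.762, -0.0, 0.0]
ft_force: [0.0, -0.9, -1.9]
width: 0.0614
grip_force: 25.0
```

```bash
python3 -c "
from h import *
print(sw(0,-.065)); need(*sw(0,-.065),.19,99.4); print(r.read_state()['grip_force'], r.read_state()['joint_positions'])"
```

```text
[ 0.65961619 -0.06912719]
t 10.75 tcp [0.4387 0.2553 0.2148] yaw 99.3 tilt -1.0 w 0.061 F [ 0.  -0.9 -1.9]
shift cm [-35.58  16.58   2.49] turn -0.1
24.99370515346527 [ 0.47422057  0.27271791 -1.23814878  1.73050362  0.26559127  1.32911154
 -0.65549739]
```

>>> arm_command(moves=[-2,1,0,0,-3.1,1.4,0,0,-3.1,1.4,0,0,-3.1,1.4,0,0,-3.1,1.4,0,0,-3.1,1.4,0,0,-3.1,1.4,0,0,-3.1,1.4,0,0,-3.1,1.4,0,0,-3.1,1.4,0,0,-3,1.4,0,0,-2.5,1.4,0,0])

```text
time: 11.75
ee_pos: [0.6568, -0.0716, 0.2145]
eef_rot: [0.652, 0.758, -0.001, 0.0]
ft_force: [1.0, 0.6, -1.0]
width: 0.0616
grip_force: 25.0
```

>>> arm_command(moves=[0,0,0,0,0,0,0,0])

```text
time: 11.92
ee_pos: [0.6565, -0.0704, 0.214]
eef_rot: [0.652, 0.758, -0.0, -0.001]
ft_force: [0.1, 0.9, -2.0]
width: 0.0616
grip_force: 25.0
```

```bash
python3 -c "
from h import *
need(*sw(0,-.065),.1365,99.4); im,i=snap('side','s2.png'); im,i=snap('wrist','w4.png')
for p in [(-.062,-.13),(.062,-.13),(.062,.0),(-.062,0)]: print(proj(i,[*sw(*p),.12]).round(1))
a=np.load('pics/s2.npy')[130:280,290:450]; b=np.load('pics/w4.npy')
cv2.imwrite('pics/both.png',np.hstack([cv2.resize(b,(480,300)),cv2.resize(a,(320,300))])[:,:,::-1])
"
```

```text
t 11.92 tcp [ 0.6565 -0.0704  0.214 ] yaw 98.6 tilt -1.0 w 0.062 F [ 0.1  0.9 -2. ]
shift cm [0.07 0.33 7.75] turn -0.8
[258.2 270.2]
[390.2 268.8]
[396.7 126.8]
[249.  128.2]
```

View pics/both.png

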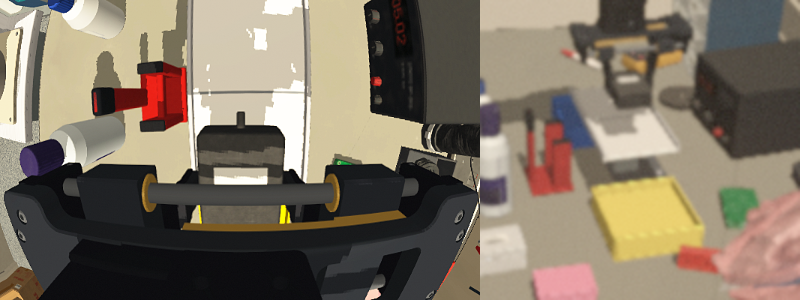

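The brick is held lengthways over the yellow half of the tray. Tray rails are at u≈190 and 302 and brick edges at 198 and 285 in the left panel, and the lock stands clear on the left. Shifting 6 mm and lowering.

>>> arm_command(moves=[0,0.3,1,0,0,0.3,2,-0.8,0,0,2,0,0,0,1.3,0,0,0,0.7,0,0,0,0.4,0,0,0,0,0,0,0,0,0])

```text
time: 12.68
ee_pos: [0.6625, -0.0674, 0.1414]
eef_rot: [0.644, 0.765, 0.0, 0.0]
ft_force: [-0.3, 0.6, -2.5]
width: 0.0615
grip_force: 25.0
```

>>> arm_command(moves=[0,0,0.1,0,0,0,0.1,0,0,0,0.1,0,0,0,0,0,0,0,0,0])

```text
time: 13.1
ee_pos: [0.6622, -0.0676, 0.1376]
eef_rot: [0.644, 0.765, 0.0, 0.0]
ft_force: [0.5, -0.6, -2.3]
width: 0.0617
grip_force: 25.0
```

>>> arm_command(moves=[0,0,0.1,0,0,0,0.1,0,0,0,0,0,0,0,0,0])

```text
time: 13.43
ee_pos: [0.6621, -0.0675, 0.1355]
eef_rot: [0.644, 0.765, -0.0, -0.0]
ft_force: [0.2, -1.4, -1.7]
width: 0.0615
grip_force: 25.0
```

>>> arm_command(moves=[0,0,0,0,0,0,0,0,0,0,0,0,0,0,0,0,0,0,0,0,0,0,0,0], fingers=86)

```text
time: 13.93
ee_pos: [0.6622, -0.0676, 0.1356]
eef_rot: [0.644, 0.765, 0.0, 0.0]
ft_force: [0.2, 0.1, -0.2]
width: 0.0744
grip_force: 0.0
```

>>> arm_command(moves=[0,0,0,0,0,0,-1,0,0,0,-2,0,0,0,-3,0,0,0,-3,0,0,0,-3,0,0,0,-2,0,0,0,0,0])

```text
time: 14.6
ee_pos: [0.6636, -0.0667, 0.2815]
eef_rot: [0.644, 0.765, 0.002, 0.003]
ft_force: [0.7, 0.9, 0.2]
width: 0.0748
grip_force: 0.0
```

```bash
python3 -c "
from h import *
need(.425,-.254,.26,12); im,i=snap('side','s3.png'); im,i=snap('wrist','w5.png')
a=np.load('pics/s3.npy')[130:280,290:450]; b=np.load('pics/w5.npy')
cv2.imwrite('pics/both2.png',np.hstack([cv2.resize(b,(480,300)),cv2.resize(a,(320,300))])[:,:,::-1])
"
```

```text
t 14.6 tcp [ 0.6636 -0.0667  0.2815] yaw 99.8 tilt -1.0 w 0.075 F [0.7 0.9 0.2]
shift cm [-14.4  -26.71   1.98] turn 87.8
```

View pics/both2.png

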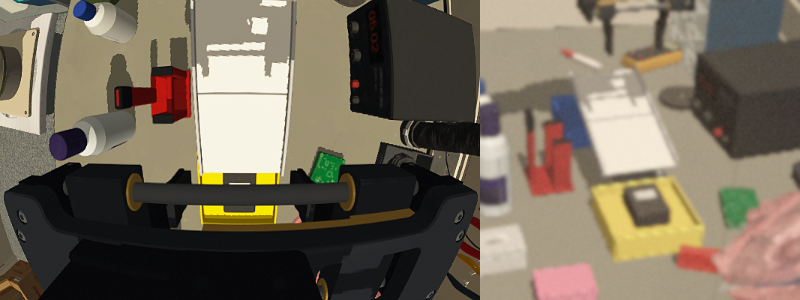

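The right panel shows the brick lying in the yellow tote at about (648,205) and the tray on its way back to level. Next is the carton.

>>> arm_command(moves=[-0.8,-1.7,0,0,-1.2,-3,0,0,-1.2,-3,0,0,-1.3,-3,0,0,-1.3,-3,0,0,-1.3,-3,0,0,-1.3,-3,0,0,-1.3,-3,0,0,-1.3,-3,0,0,-1.3,-3,0,0,-1.3,-3,0,0,-1,-2,0,0], fingers=100)

```text
time: 15.7
ee_pos: [0.3516, -0.2702, 0.2748]
eef_rot: [0.646, 0.764, -0.001, -0.001]
ft_force: [0.7, -1.0, -0.3]
width: 0.0871
grip_force: 0.0
```

>>> arm_command(moves=[0,0,0,7,0,0,0,7,0,0,0,7,0,0,0,7,0,0,0,7,0,0,0,7,0,0,0,7,0,0,0,7,0,0,0,7,0,0,0,7,0,0,0,7,0,0,0,7])

```text
time: 16.7
ee_pos: [0.3543, -0.2684, 0.2747]
eef_rot: [0.991, 0.134, -0.0, -0.001]
ft_force: [-0.4, 1.3, 0.1]
width: 0.0873
grip_force: 0.0
```

>>> arm_command(moves=[0,0,0,4,0,0,0,0])

```text
time: 16.87
ee_pos: [0.3543, -0.2685, 0.2748]
eef_rot: [0.995, 0.101, -0.0, -0.001]
ft_force: [0.5, 0.3, 0.7]
width: 0.0873
grip_force: 0.0
```

```bash
python3 -c "
from h import *
need(.425,-.254,.26,12); im,i=snap('wrist','w6.png'); print({k:np.array(v).tolist() for k,v in i.items()}); print(proj(i,[.425,-.254,.044]))"
```

```text
t 16.87 tcp [ 0.3543 -0.2685  0.2748] yaw 11.6 tilt -1.0 w 0.087 F [0.5 0.3 0.7]
shift cm [ 7.22 -0.    1.47] turn -0.4
{'fx': 309.70691628693146, 'fy': 309.70691628693146, 'cx': 320.5244836839402, 'cy': 199.9200314431895, 'origin': [0.41982813200455293, -0.2559580169567631, 0.43776035435150634], 'attitude': [-0.09436212061487727, 0.07825372071724573, -0.6276575605769388, 0.7687770366221777], 'fish': True}
[320.40475651 119.50461389]
```

View pics/w6.png

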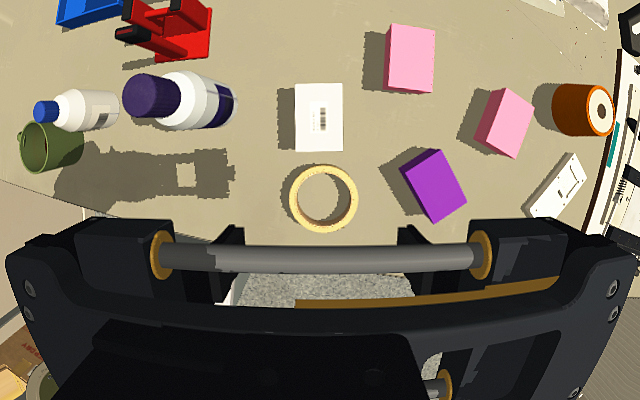

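White carton with top corners (295,83) to (343,152), upright in the image, so the yaw is right. Centre (319,117) against predicted (320,119.5), so it is 7.5 cm ahead. Tape and bottles stand clear.

>>> arm_command(moves=[2,0,0,0,3.3,-0.1,0,0,2.2,0,2,0,0,0,4,0,0,0,4,0,0,0,4,0,0,0,4,0,0,0,3.5,0,0,0,2.5,0,0,0,1.3,0,0,0,0,0,0,0,0,0])

```text
time: 17.92
ee_pos: [0.4284, -0.2522, 0.023]
eef_rot: [0.995, 0.103, 0.0, -0.0]
ft_force: [0.3, -0.6, 1.6]
width: 0.0871
grip_force: 0.0
```

```bash
python3 -c "
from h import *
i={'fx':309.707,'fy':309.707,'cx':320.5245,'cy':199.92,'origin':[0.419828,-0.255958,0.43776],'attitude':[-0.094362,0.078254,-0.627658,0.768777],'fish':True}
P=np.array([onz(i,u,v,.044)[:2] for u,v in[(295,83),(343,83),(343,151.5),(295,152)]]); d=P[1]-P[2]; print(np.degrees(np.arctan2(d[1],d[0])),np.hypot(*d),np.hypot(*(P[1]-P[0])))
need(*P.mean(0),.020,11.5)"
```

```text
11.808116333982507 0.08762633024408693 0.06022870316292344
t 17.92 tcp [ 0.4284 -0.2522  0.023 ] yaw 11.9 tilt -1.0 w 0.087 F [ 0.3 -0.6  1.6]
shift cm [-0.07 -0.07  0.3 ] turn 0.4
```

>>> arm_command(moves=[0,0,0.1,0,0,0,0,0,0,0,0,0,0,0,0,0,0,0,0,0,0,0,0,0,0,0,0,0,0,0,0,0], fingers=0, squeeze=25)

```text
time: 18.58
ee_pos: [0.4283, -0.2525, 0.022]
eef_rot: [0.995, 0.103, 0.0, 0.0]
ft_force: [-1.6, 0.7, 6.5]
width: 0.0598
grip_force: 25.0
```

>>> arm_command(moves=[0,0,-1,0,0,0,-2,0,0,0,-3,0,0,0,-4,0,0,0,-4,0,0,0,-4,0,0,0,-4,0,0,0,-2,0,0,0,0,-6,0,0,0,-6,0,0,0,-6,0,0,0,-6])

```text
time: 19.58
ee_pos: [0.428, -0.2521, 0.262]
eef_rot: [0.951, 0.31, -0.0, 0.0]
ft_force: [0.8, -0.7, -1.2]
width: 0.0597
grip_force: 25.0
```

>>> arm_command(moves=[0,0,0,-7,0,0,0,-7,0,0,0,-7,0,0,0,-7,0,0,0,-7,0,0,0,-7,0,0,0,-7,0,0,0,-7,0,0,0,-7,0,0,0,0,0,0,0,0])

```text
time: 20.5
ee_pos: [0.428, -0.2522, 0.2618]
eef_rot: [0.652, 0.758, -0.0, -0.0]
ft_force: [-0.8, 0.2, -1.6]
width: 0.0599
grip_force: 25.0
```

```bash
python3 -c "
from h import *
print(sw(.005,.065)); need(*sw(.005,.065),.19,99.4); print(r.read_state()['grip_force'], r.read_state()['joint_positions'].round(2))"
```

```text
[0.64331667 0.05994382]
t 20.5 tcp [ 0.428  -0.2522  0.2618] yaw 98.6 tilt -1.0 w 0.06 F [-0.8  0.2 -1.6]
shift cm [27.66 25.95  7.17] turn -0.8
24.99922808725387 [ 1.7   0.28 -1.44  1.68  0.28  1.43  0.38]
```

>>> arm_command(moves=[0.8,0.8,0,0,1,1,0,0,1,1,0,0])

```text
time: 20.75
ee_pos: [0.4515, -0.2203, 0.2617]
eef_rot: [0.653, 0.757, -0.0, 0.0]
ft_force: [0.4, 0.4, -1.9]
width: 0.0601
grip_force: 25.0
```

```bash
python3 -c "
from h import *
need(*sw(.005,.065),.19,99.4); print(r.read_state()['joint_positions'].round(3))"
```

```text
t 20.75 tcp [ 0.4515 -0.2203  0.2617] yaw 98.4 tilt -1.0 w 0.06 F [ 0.4  0.4 -1.9]
shift cm [24.9  23.09  7.16] turn -1.0
[ 1.593  0.293 -1.416  1.669  0.292  1.433  0.29 ]
```

J3 is moving away from its limit, so I'll carry on.

>>> arm_command(moves=[1.8,1.7,0,0,2.3,2.1,0,0,2.3,2.1,0,0,2.3,2.1,0,0,2.3,2.1,0,0,2.3,2.1,0,0,2.3,2.1,0,0,2.3,2.1,0,0,2.3,2.1,0,0,2.3,2.1,0,0,1.5,1.6,0,0,0,0,0,0])

```text
time: 21.75
ee_pos: [0.6349, 0.056, 0.2612]
eef_rot: [0.65, 0.76, 0.001, -0.001]
ft_force: [0.4, 0.1, -1.1]
width: 0.0601
grip_force: 25.0
```

```bash
python3 -c "
from h import *
need(*sw(.005,.065),.143,99.4); print(r.read_state()['joint_positions'].round(3))
im,i=snap('wrist','w7.png'); w=im
for p in [(-.06,.0),(.07,0)]: print(proj(i,[*sw(*p),.12]).round(1))
s,i=snap('side','s4.png')
cv2.imwrite('pics/both3.png',np.hstack([cv2.resize(w,(480,300)),cv2.resize(s[130:280,290:450],(320,300))])[:,:,::-1])"
```

```text
t 21.75 tcp [0.6349 0.056  0.2612] yaw 98.9 tilt -1.0 w 0.06 F [ 0.4  0.1 -1.1]
shift cm [ 0.23  0.89 11.82] turn -0.5
[ 0.604  0.595 -1.168  1.322  0.54   1.561 -0.343]
[268.2 247.9]
[389.1 246.5]
```

View pics/both3.png

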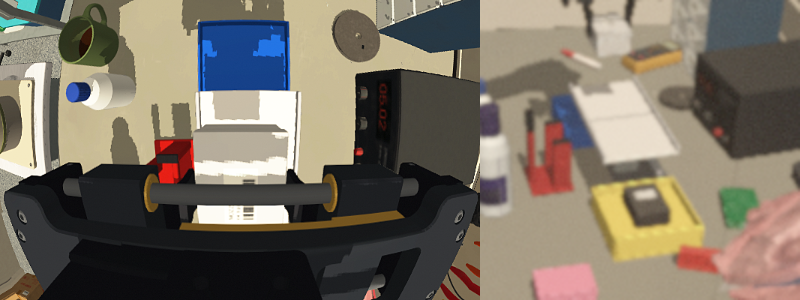

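Left panel: the carton (u 193–290) is over the blue half of the level tray (rails at 195 and 300), and the blue tote is ahead. Right panel: the brick rests in the yellow tote. Shifting 9 mm and lowering.

>>> arm_command(moves=[0.1,0.4,1,0,0.1,0.5,2,-0.5,0,0,2.5,0,0,0,2.5,0,0,0,1.8,0,0,0,1,0,0,0,0.5,0,0,0,0,0,0,0,0,0])

```text
time: 22.6
ee_pos: [0.6432, 0.0536, 0.1494]
eef_rot: [0.648, 0.762, 0.0, 0.0]
ft_force: [0.1, 0.5, -0.6]
width: 0.0601
grip_force: 25.0
```

>>> arm_command(moves=[0,0,0.1,0,0,0,0.1,0,0,0,0.1,0,0,0,0,0,0,0,0,0])

```text
time: 23.02
ee_pos: [0.6429, 0.054, 0.1457]
eef_rot: [0.648, 0.762, 0.0, 0.0]
ft_force: [-0.4, -0.1, -1.8]
width: 0.06
grip_force: 25.0
```

>>> arm_command(moves=[0.3,0,0.1,0,0.3,0,0.1,0,0,0,0.15,0,0,0,0,0,0,0,0,0])

```text
time: 23.43
ee_pos: [0.6418, 0.0599, 0.1419]
eef_rot: [0.647, 0.762, -0.0, -0.0]
ft_force: [-0.0, 0.1, -0.9]
width: 0.0601
grip_force: 25.0
```

>>> arm_command(moves=[0,0,0,0,0,0,0,0,0,0,0,0,0,0,0,0,0,0,0,0,0,0,0,0], fingers=86)

```text
time: 23.93
ee_pos: [0.6419, 0.0599, 0.1421]
eef_rot: [0.648, 0.762, 0.0, 0.0]
ft_force: [-0.1, 0.3, 0.3]
width: 0.0748
grip_force: 0.0
```

>>> arm_command(moves=[0,0,0,0,0,0,-1,0,0,0,-2,0,0,0,-3,0,0,0,-3,0,0,0,-3,0,0,0,-2,0,0,0,0,0,0,0,0,0,0,0,0,0,0,0,0,0,0,0,0,0])

```text
time: 24.93
ee_pos: [0.6415, 0.0596, 0.281]
eef_rot: [0.648, 0.762, -0.001, -0.0]
ft_force: [-0.1, 0.4, 0.2]
width: 0.075
grip_force: 0.0
```

>>> arm_command(moves=[0,0,0,0,0,0,0,0,0,0,0,0,0,0,0,0,0,0,0,0,0,0,0,0,0,0,0,0,0,0,0,0,0,0,0,0,0,0,0,0,0,0,0,0,0,0,0,0])

```text
time: 25.93
ee_pos: [0.6419, 0.0599, 0.2821]
eef_rot: [0.648, 0.762, -0.0, 0.0]
ft_force: [-0.3, -0.6, 0.2]
width: 0.0751
grip_force: 0.0
```

```bash
python3 -c "
from h import *
need(.64,.06,.3); w,i=snap('wrist','w8.png'); s,i=snap('side','s5.png')
cv2.imwrite('pics/both4.png',np.hstack([cv2.resize(w,(480,300)),cv2.resize(s[130:280,290:450],(320,300))])[:,:,::-1])"
```

```text
t 25.93 tcp [0.6419 0.0599 0.2821] yaw 99.3 tilt -1.0 w 0.075 F [-0.3 -0.6  0.2]
shift cm [ 0.04 -0.19 -1.79] turn None
```

View pics/both4.png

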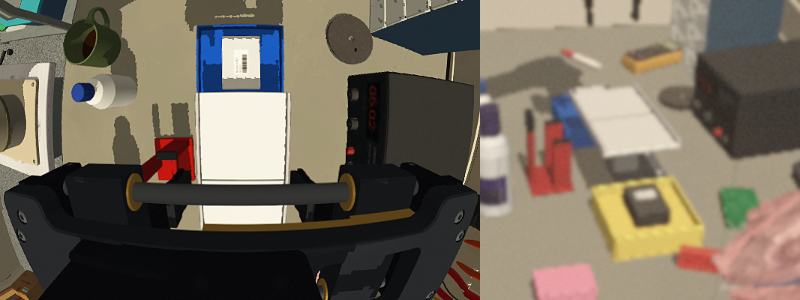

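The carton lies in the blue tote at about (240,62), the brick is in the yellow tote, and the tray is level. I'll wait a second for it to settle, then hand in.

>>> arm_command(moves=[0,0,0,0,0,0,0,0,0,0,0,0,0,0,0,0,0,0,0,0,0,0,0,0,0,0,0,0,0,0,0,0,0,0,0,0,0,0,0,0,0,0,0,0,0,0,0,0])

```text
time: 27.03
ee_pos: [0.6419, 0.0599, 0.2821]
eef_rot: [0.648, 0.762, -0.0, 0.0]
ft_force: [-1.3, 0.6, -0.6]
width: 0.0747
grip_force: 0.0
```

```bash
python3 -c "
from bench import r
print(r.close_job())"
```

```text
the job is handed in; nothing more can be done
None
```

The job is handed in at about 27 s, with no verdict returned: the lock stands clear of the tray, the brick is in the yellow tote, the carton is in the blue tote, the tray is level again, and I saw no contact with the mug, tape or bottles.

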